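# Close the salt keeper round its ramekin

## Task

Put the salt away: stand the small ramekin of salt in the well of the wooden keeper base without tipping it over, then lower the blue cover over it until it sits fully down on the foot, and twist it clockwise (seen from above) until it locks, with the grip bar in line with the red marks on the foot. Leave the other kitchen things where they are.

Things in the scene. Friction and masses are not known exactly. Their poses are not given: they have to be found in the camera images.
- ramekin: Small cream round ramekin of salt (rigid, the filling is fixed), 65 mm across the rim, tapering to 54 mm at the foot, 42 mm high, about 0.14 kg, loose, upright on the worktop. Origin at the centre of its underside, z up. Grip it across the outside near the rim, in any direction.
- keeper_base: Keeper base, fixed to the worktop. Wooden foot 120 mm across, 8 mm thick; on it a steel neck, 80 mm outside, 72 mm inside diameter, z = 8 to 20 mm. Two red marks on the foot's rim at +x and -x: their line is the x axis. Origin at the centre of the underside, on the worktop, z up. The cover is home when its origin is 8 mm above this one and its bar lies along the red marks.
- keeper_well (a point): Centre of the well's wooden floor inside the neck, 8 mm above the worktop, where the ramekin's underside goes: 3.5 mm to spare all round. The neck's top is 12 mm above it, so fingers outside the ramekin must stay higher than that.
- keeper_lug (a point): Middle of the bayonet lug at +y of the base; another is at -y. Each sticks out from the neck's top to 90 mm diameter, is 60 degrees wide, z = 15 to 20 mm over the worktop, open below, with a stop under its clockwise end that halts the cover a few degrees (about 4 to 7) past the marks.
- cover: Blue hollow round cover, open below, 102 mm outside, 94 mm inside diameter, 60 mm high (54 mm inside), about 0.16 kg, loose, standing open side down. Origin at the centre of its lower rim, z up. It looks and fits the same after a half turn. It turns with friction only and stays where it is left. It has 2 mm of play all round the neck when fitted.
- cover_grip (a point): Middle of the wooden grip bar on top of the cover, 74 mm above its lower rim. The bar is 60 mm long (along the cover's x axis), 16 mm wide (y) and rises from 60 to 87.5 mm above the lower rim; a red mark lies beyond each end. The point's axes are the cover's.
- cover_tab (a point): Tab inside the cover's lower rim at +y of the cover; another at -y; each 40 degrees wide, reaching in to 84 mm diameter, 0.5 to 4.5 mm above the rim. They pass between the lugs when the bar is 55 to 115 degrees (best 75) counter-clockwise, from above, from the marks' line; once down, turn clockwise under the lugs. Nearer the line than 50 degrees they land on the lugs, 11 mm too high.
- sardines: Bystander: flat turquoise and white fish tin, 105 x 63 x 26 mm, origin at the centre of its underside.
- egg_cup: Bystander: pale egg cup, 49 mm across, 62 mm high, origin at the centre of its underside.
- garlic: Bystander: garlic bulb, about 53 mm, origin at the centre of its underside.
Things that resemble listed ones, but are neither listed nor needed, are in the scene too. Leave any orange look-alike of the ramekin alone.

How it is judged:
By the outcome, as a careful person would: the job done as asked, in the order asked, and still so for the second after the job is handed in, with the robot touching nothing.
It also fails if it takes over 59 s, if anything falls off the work surface, if the arm or the gripper's body presses on something with over 40 N, if the wrist force passes 120 N, or if a joint passes its speed limit or range.

## Robot

A 7-joint arm with a two-finger parallel gripper is mounted at the origin on a cart in front of the work surface, level with it; the furniture and walls round the work are solid. World frame = base frame: x ahead of the robot, y to its left, z up, the work surface at z = 0. Lengths are in m, angles in degrees, forces in N, time in s.
With the tool pointing down it reaches from about 0.35 to 0.9 m from the base axis. Payload 19.9 kg.
Tool frame: the origin (TCP) lies at the centre of the arm's flange, where the gripper is bolted on; the fingertips stand 199 mm ahead of it and the grasp point (between the pads) lies 180 mm ahead of it (ctrl.tip_reach is the distance from the TCP to the fingertips, in m); z points along the fingers, y is the line along which they close (so a half turn about z gives the same grasp; the last joint's range is limited). The gripper opens to 94 mm and grips with 3 to 60 N. Pads are 16 mm wide; open, the fingers measure 119 mm over their backs; the gripper's body (75 mm by 177 mm) begins 78 mm behind the grasp point.
Start: joints at [64.486, 23.915, -0.59, 92.452, 0.269, 63.638, -3.037], TCP at [0.246, -0.575, 0.405] pointing down, gripper open.
Joint ranges: [-161.28, 161.28], [-22.2, 115.67], [-73.04, 71.86], [3.21, 147.25], [-68.34, 248.33], [10.77, 114.83], [-161.83, 161.83]. Speed limits (degrees/s): [108.29, 108.29, 136.94, 136.94, 172.46, 172.46, 172.46].

## Interface

Orientations are given as [roll, pitch, yaw] about the fixed x, y, z axes, in that order (R = Rz(yaw) Ry(pitch) Rx(roll)).
In Python, from rig import ctrl, inverse_kinematics, imaging, finder, telemetry gives the robot as it stands. Calls block until the motion is done:
- ctrl.move_ptp(position, orientation): joint-space move of the TCP to a pose.
- ctrl.move_l(position, rotation=None, velocity=0.15, force_limit=None): straight line of the TCP; rotation=None keeps the orientation; velocity is the mean speed in m/s. With force_limit (N) it stops when the force on the tool has changed by that much, and returns True; else False.
- ctrl.goto_joints(angles): joint-space move.
- ctrl.grip(opening, grasp_force=None): finger opening in m; grasp_force is the grip in N (None keeps the last); returns when the fingers have stopped.
- ctrl.pause(seconds).
- inverse_kinematics(position, orientation): joint angles nearest the present ones, or None.
- imaging.read_camera(name): name is "side" or "top" or "wrist"; returns (picture, depth): 400x640x3 uint8, red, green, blue; 400x640 float32, m along the optical axis (not along the pixel's ray), 0 where there is no reading.
- imaging.calibration(name): a dict with "intrinsics" (3x3 intrinsics, pixels), "extrinsics" (4x4, takes a point from world to camera coordinates); the wrist camera has in their place "hand_eye" (4x4, takes a point from camera to tool coordinates, whose origin is the TCP and whose axes are the flange's). Camera axes: x right, y down, z forward; pixel columns grow to the right and rows downward; lengths in m; the calibration is good to about 2 mm. A picture is of the moment at which its call begins: read the wrist's pose just before it. calibration takes no time and is no camera call.
A pose or a line that the arm cannot do raises ctrl.IKError and nothing moves.
- ctrl.close_job(): hands the job in; it is judged then, once.
Trained networks look in the newest picture that a camera, given by its name, has taken for a name from the list of things; names that differ only in an ending like _2 or _b are one class to them, and where a whole thing is asked for, a point or a joint stands for the part that bears it (a point fixed in the world has none). Each returns a list of dicts, best first, with "score" (0 to 1); they miss things now and then, are a little off and sometimes report something else, mostly with a low value. They report only what shows in the picture. A call takes as long as a camera call. They do not tell look-alikes from the thing itself.
- finder.look_for(camera, label): "rect" ([centre column, centre row, width, height] in pixels, round what is visible of it).
- finder.trace(camera, label): "mask" (400x640 bool, what is visible of it) and "rect" ([centre column, centre row, width, height] in pixels, round what is visible of it).
- finder.mark_of(camera, label): "location" ([column, row] in pixels: a listed point, or the origin of a listed thing).
Readings, each from a call of its own:
- telemetry.get_t(): time.
- telemetry.get_joint_positions(): joint angles.
- telemetry.get_dq(): joint speeds.
- telemetry.get_joint_efforts(): joint torques, N m.
- telemetry.get_tool_pos(): TCP position.
- telemetry.get_eef_rot(): TCP orientation.
- telemetry.get_wrist_force(): force on the tool from outside, world axes, zero at the start.
- telemetry.get_ft_torque(): the same for the moment, N m.
- telemetry.get_opening(): finger opening in m.
- telemetry.get_gripper_force(): force on a finger pad.
Only numpy, scipy, OpenCV 4.12 (cv2) and the standard library are available. Lean on these libraries where they do the work, as an engineer would, in place of code of your own. Each camera call takes 0.05 s, during which the arm holds its last target. There are 200 camera calls.

## Working session

There is one attempt and no reset: what is moved stays moved. The work goes in short steps, each a Python script; the robot and the scene stay as the last script left them, time stands still between calls to the robot, and variables do not carry over. Pictures are saved under pics/ and viewed, at most 10 in all, crops included, and the job is handed in when it is done.

```bash
mkdir -p pics; ls
cat > h.py <<'E'
from rig import ctrl, inverse_kinematics, imaging, finder, telemetry
import numpy as np, cv2
from scipy.spatial.transform import Rotation as R
def extr(cam):
    c=imaging.calibration(cam)
    if cam!='wrist': return c['intrinsics'],np.linalg.inv(c['extrinsics'])
    T=np.eye(4);T[:3,:3]=R.from_euler('xyz',telemetry.get_eef_rot(),degrees=True).as_matrix();T[:3,3]=telemetry.get_tool_pos()
    return c['intrinsics'],T@c['hand_eye']
def cloud(cam):
    K,T=extr(cam); im,d=imaging.read_camera(cam)
    v,u=np.mgrid[:400,:640]
    P=np.stack([(u-K[0,2])/K[0,0]*d,(v-K[1,2])/K[1,1]*d,d],-1)@T[:3,:3].T+T[:3,3]
    P[d==0]=np.nan
    return im,P,K,T
def atz(K,T,px,z):
    r=T[:3,:3]@np.array([(px[0]-K[0,2])/K[0,0],(px[1]-K[1,2])/K[1,1],1]); o=T[:3,3]
    return o+r*(z-o[2])/r[2]
def save(im,n): cv2.imwrite('pics/'+n,im[...,::-1])
E
python3 - <<'E'
from h import *
im,P,K,T=cloud('top'); 
im2,P2,K2,T2=cloud('side')
save(im,'top.png'); save(im2,'side.png')
np.savez('s.npz',P=P,P2=P2)
print(T.round(3),T2.round(3))
for c,p in(('top',P),('side',P2)):
  for l in['ramekin','keeper_base','cover','sardines','egg_cup','garlic']:
    for d in finder.trace(c,l)[:3]:
        q=p[d['mask']]; print(c,l,round(d['score'],2),np.round(d['rect']),np.nanmedian(q,0).round(3),np.nanmin(q,0).round(3),np.nanmax(q,0).round(3))
  for l in['keeper_well','cover_grip','keeper_lug','cover_tab']:
    for d in finder.mark_of(c,l)[:2]: print(c,l,round(d['score'],2),np.round(d['location'],1))
print(telemetry.get_eef_rot(),telemetry.get_t(),imaging.calibration('wrist'))
E
```

```text
pics
[[-2.700e-02 -9.970e-01  6.600e-02  5.290e-01]
 [-1.000e+00  2.800e-02  1.000e-03  4.600e-02]
 [-2.000e-03 -6.600e-02 -9.980e-01  1.163e+00]
 [ 0.000e+00  0.000e+00  0.000e+00  1.000e+00]] [[ 0.946 -0.266  0.186  0.411]
 [-0.325 -0.748  0.579 -0.476]
 [-0.015 -0.608 -0.794  0.832]
 [ 0.     0.     0.     1.   ]]
top ramekin 0.83 [207. 192.  23.  22.] [0.621 0.358 0.033] [ 0.588  0.326 -0.005] [0.659 0.389 0.048]
top ramekin 0.74 [230. 224.  20.  21.] [0.538 0.297 0.033] [0.506 0.264 0.018] [0.568 0.326 0.046]
top ramekin 0.66 [274. 231.  24.  24.] [0.516 0.182 0.033] [ 0.483  0.15  -0.003] [0.546 0.218 0.048]
top keeper_base 0.92 [332. 208.  41.  44.] [0.569 0.021 0.008] [ 0.511 -0.037 -0.006] [0.632 0.081 0.024]
top cover 0.95 [410. 214.  45.  42.] [ 0.548 -0.183  0.059] [ 0.499 -0.236 -0.001] [ 0.6   -0.137  0.091]
top cover 0.74 [275. 231.  28.  24.] [0.517 0.183 0.032] [ 0.485  0.15  -0.006] [0.55  0.218 0.048]
top cover 0.57 [254. 172.  39.  22.] [0.681 0.234 0.023] [0.648 0.181 0.016] [0.713 0.285 0.03 ]
top sardines 0.56 [252. 173.  38.  27.] [0.682 0.234 0.022] [ 0.648  
[... 1264 characters left out ...]
 0.59 [322.2 235.5]
side cover_grip 0.94 [353.1 312.5]
side keeper_lug 0.9 [319.6 218.7]
side cover_tab 0.16 [322.5 240.6]
[-1.79997008e+02  3.69774215e-03  2.31360894e+01] 1.1 {'intrinsics': array([[303.02973282,   0.        , 321.59035081],
       [  0.        , 303.02973282, 195.97873774],
       [  0.        ,   0.        ,   1.        ]]), 'hand_eye': array([[ 3.71359208e-04, -9.65781549e-01, -2.59356630e-01,
         7.54992887e-02],
       [ 9.99999671e-01,  1.71723560e-04,  7.92390155e-04,
        -3.19571493e-04],
       [-7.20738148e-04, -2.59356839e-01,  9.65781295e-01,
         1.97920037e-02],
       [ 0.00000000e+00,  0.00000000e+00,  0.00000000e+00,
         1.00000000e+00]])}
```

View pics/top.png

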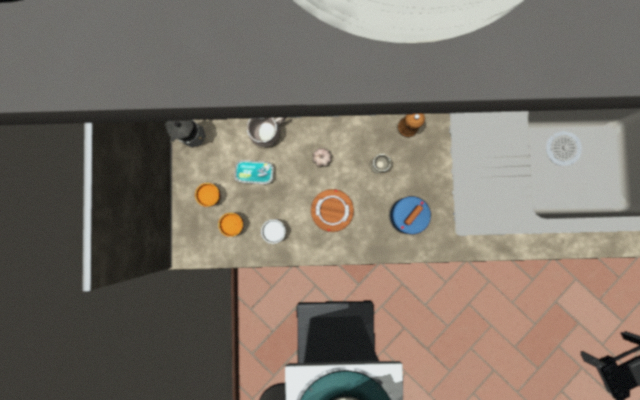

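View pics/side.png

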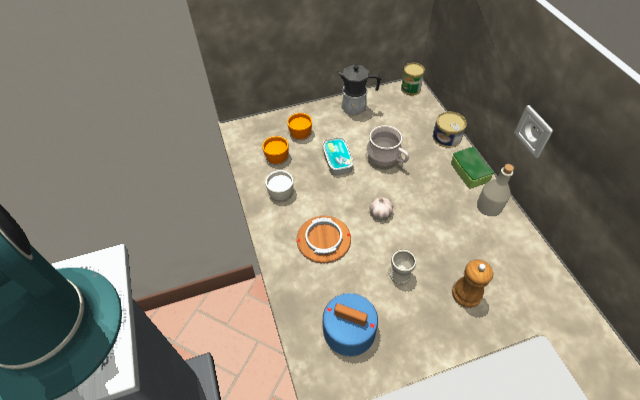

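Three look-alikes of the ramekin in the top view: orange at (207,192) and (230,224), white/cream at (274,231). The cream one fits. I'll go over the scene with the wrist camera, which also gives the enlarged crop and the exact poses.

Run:
```python
from h import *
ctrl.move_ptp([0.50,0.02,0.38],[180,0,0])
print(telemetry.get_t(),telemetry.get_tool_pos(),telemetry.get_joint_positions())
im,P,K,T=cloud('wrist'); np.savez('w.npz',im=im,P=P,K=K,T=T); save(im,'w.png')
for l in['ramekin','cover','keeper_base']:
    for d in finder.trace('wrist',l)[:3]:
        q=P[d['mask']]; print(l,round(d['score'],2),np.round(d['rect']),np.nanmedian(q,0).round(3),np.nanmin(q,0).round(3),np.nanmax(q,0).round(3))
for l,z in(('keeper_well',.008),('keeper_base',0),('keeper_lug',.0175),('cover_grip',.074),('cover_tab',.0025)):
    for d in finder.mark_of('wrist',l)[:2]: print(l,round(d['score'],2),np.round(d['location'],1),atz(K,T,d['location'],z).round(4))
# cloud fits
def circ(p):
    (c,r)=cv2.minEnclosingCircle(p.astype(np.float32)); return np.round(c,4),round(r,4)
X,Y,Z=P[...,0],P[...,1],P[...,2]
m=(abs(X-.516)<.05)&(abs(Y-.182)<.05)&(Z>.036)&(Z<.046);print('ram',circ(P[m][:,:2]))
m=(abs(X-.548)<.07)&(abs(Y+.185)<.07)
a=m&(abs(Z-.060)<.004);print('cov',circ(P[a][:,:2]))
a=m&(Z>.082);print('bar',cv2.minAreaRect(P[a][:,:2].astype(np.float32)*1000),np.nanmax(Z[m]))
m=(abs(X-.569)<.07)&(abs(Y-.021)<.07)
a=m&(abs(Z-.020)<.003);print('neck',circ(P[a][:,:2]))
a=m&(Z>.005);print('foot',circ(P[a][:,:2]))
a=m&(Z>.005)
hsv=cv2.cvtColor(im,cv2.COLOR_RGB2HSV)
```

```text
3.4083 [0.50013092 0.0192993  0.37998119] [  20.19685689   14.88526529  -29.92155978  110.58575207    8.82107199
   56.75641864 -103.80386621]
ramekin 0.87 [175. 170.  66.  60.] [0.519 0.181 0.033] [ 0.487  0.148 -0.001] [0.55  0.213 0.044]
ramekin 0.77 [ 69. 152.  84.  62.] [0.541 0.292 0.033] [ 0.505  0.262 -0.002] [0.571 0.329 0.044]
ramekin 0.71 [522. 139. 131. 101.] [ 0.556 -0.173  0.06 ] [ 0.489 -0.287 -0.002] [ 0.605 -0.138  0.09 ]
cover 0.95 [522. 137. 134. 100.] [ 0.556 -0.173  0.06 ] [ 0.493 -0.254 -0.001] [ 0.604 -0.138  0.09 ]
keeper_base 0.61 [320. 115. 103. 111.] [0.574 0.02  0.008] [ 0.512 -0.04   0.004] [0.631 0.079 0.022]
keeper_well 0.66 [324.7 123.6] [0.5658 0.0158 0.008 ]
keeper_base 0.92 [316.3 116.6] [0.5734 0.0254 0.    ]
keeper_lug 0.77 [282.7 112.4] [0.5779 0.0617 0.0175]
cover_grip 0.91 [545.8 142.3] [ 0.5505 -0.19    0.074 ]
cover_tab 0.81 [473.7 108. ] [ 0.5827 -0.1532  0.0025]
ram (array([0.5186, 0.1804]), 0.0328)
cov (array([ 0.5525, -0.1889]), 0.0505)
bar ((551.3051147460938, -188.43212890625), (16.59465217590332, 59.0330810546875), 49.04828643798828) 0.08998721873884424
neck (array([0.5716, 0.0198]), 0.0451)
foot (array([0.5531, 0.0214]), 0.0786)
```

View pics/w.png

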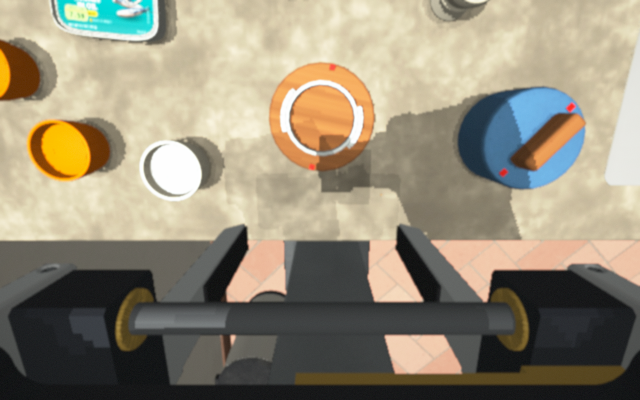

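The picture shows the cream ramekin at (172,170) and the orange look-alikes at (20,73) and (68,150). The base marks are at (332,67) and (312,167), and the cover marks at (571,107) and (503,173). Next I'll get the angles from the red marks, confirm the ramekin in a crop and check that the yaws are reachable.

Run:
```python
from h import *
w=np.load('w.npz'); im,P,K,T=w['im'],w['P'],w['K'],w['T']
save(cv2.resize(im[125:215,110:240],None,fx=4,fy=4,interpolation=3),'crop.png')
i=im.astype(int); red=(i[...,0]>150)&(i[...,1]<75)&(i[...,2]<80)
n,l,s,c=cv2.connectedComponentsWithStats(red.astype(np.uint8))
pts={}
for k in range(1,n):
    if s[k,4]>6: print(c[k].round(1),s[k,4], atz(K,T,c[k],.008).round(4), atz(K,T,c[k],.060).round(4))
# foot circle from depth, excluding shadows/arm
X,Y,Z=P[...,0],P[...,1],P[...,2]
a=(np.hypot(X-.5716,Y-.02)<.066)&(Z>.0045)&(Z<.03)
print('foot',cv2.minEnclosingCircle(P[a][:,:2].astype(np.float32)),a.sum())
q0=telemetry.get_joint_positions()
for y in range(-180,180,15):
    r=[]
    for p in([.551,-.1885,.27],[.5716,.02,.28],[.5186,.18,.22]):
        q=inverse_kinematics(p,[180,0,y]); r.append(None if q is None else np.round(q).astype(int).tolist())
    print(y,r)
```

```text
[570.3 106.9] 23 [ 0.5838 -0.2582  0.008 ] [ 0.5825 -0.2172  0.06  ]
[502.9 172.2] 30 [ 0.5098 -0.1945  0.008 ] [ 0.5195 -0.1629  0.06  ]
foot ((0.5716789960861206, 0.01992589794099331), 0.06002109497785568) 9018
-180 [[59, 44, -60, 103, 44, 60, 71], [42, 46, -66, 105, 48, 63, 47], [26, 53, -68, 109, 57, 61, 23]]
-165 [[60, 45, -62, 103, 46, 61, 85], [40, 43, -62, 105, 44, 61, 65], [23, 48, -62, 109, 52, 57, 41]]
-150 [[60, 45, -62, 103, 46, 61, 100], [40, 43, -62, 105, 44, 61, 80], [23, 48, -62, 109, 52, 57, 56]]
-135 [[60, 45, -62, 103, 46, 61, 115], [40, 43, -62, 105, 44, 61, 95], [23, 48, -62, 109, 52, 57, 71]]
-120 [[-27, 46, 62, 106, -48, 59, -155], [40, 43, -62, 105, 44, 61, 110], [23, 48, -62, 109, 52, 57, 86]]
-105 [[-7, 32, 31, 106, -21, 48, -161], [40, 43, -62, 105, 44, 61, 125], [23, 48, -62, 109, 52, 57, 101]]
-90 [[0, 30, 20, 105, -14, 47, -153], [-36, 33, 41, 107, -28, 50, -161], [-67, 49, 62, 112, -55, 55, -157]]
-75 [[24, 29, -10, 105, 7, 47, -155], [-21, 28, 20, 107, -13, 47, -159], [-54, 37, 41, 112, -35, 44, -157]]
-60 [[26, 29, -13, 105, 9, 47, -141], [-13, 27, 1
[... 901 characters left out ...]
33, -34, 104, 23, 50, -18], [25, 32, -39, 105, 25, 51, -41], [7, 36, -37, 110, 30, 44, -63]]
90 [[44, 34, -37, 104, 25, 51, -5], [27, 33, -41, 105, 27, 52, -27], [9, 37, -40, 110, 33, 45, -50]]
105 [[46, 35, -40, 104, 28, 52, 9], [28, 34, -44, 105, 29, 53, -14], [11, 38, -44, 110, 36, 47, -37]]
120 [[48, 36, -43, 104, 30, 52, 22], [30, 35, -47, 105, 31, 54, -1], [13, 39, -46, 110, 38, 48, -24]]
135 [[50, 37, -46, 104, 32, 53, 35], [32, 36, -50, 105, 34, 55, 13], [15, 40, -49, 110, 40, 49, -10]]
150 [[52, 38, -49, 104, 34, 54, 48], [34, 38, -53, 105, 36, 56, 26], [17, 42, -51, 110, 43, 50, 3]]
165 [[54, 39, -52, 104, 37, 56, 62], [36, 39, -55, 105, 38, 57, 39], [19, 43, -54, 110, 45, 52, 16]]
```

View pics/crop.png

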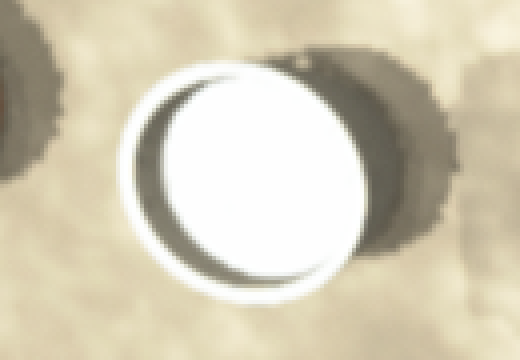

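The crop confirms it: a cream bowl with a white salt filling, not orange. Picking it up now, then a closer look at the base with it in hand.

```bash
cat >> h.py <<'E'
def look_base(name):
    im,P,K,T=cloud('wrist'); save(im,name)
    X,Y,Z=P[...,0],P[...,1],P[...,2]; c=np.array([.5717,.0199])
    for _ in range(3):
        a=(np.hypot(X-c[0],Y-c[1])<.066)&(Z>.0045)&(Z<.03)
        c,r=cv2.minEnclosingCircle(P[a][:,:2].astype(np.float32))
    print('foot',np.round(c,4),round(r,4))
    n=a&(Z>.0165); print('neck',[np.round(k,4) for k in cv2.minEnclosingCircle(P[n][:,:2].astype(np.float32))])
    i=im.astype(int); rr=np.hypot(X-c[0],Y-c[1])
    red=a&(rr>.045)&(i[...,0]-i[...,1]>110)&(i[...,1]<1.25*i[...,2]+15)
    n,l,s,cc=cv2.connectedComponentsWithStats(red.astype(np.uint8))
    for k in range(1,n):
        if s[k,4]>5:
            p=atz(K,T,cc[k],.008); print('mark',cc[k].round(1),s[k,4],p.round(4),np.degrees(np.arctan2(p[1]-c[1],p[0]-c[0])).round(2))
    return im
E
python3 - <<'E'
from h import *
x,y=.5186,.1804
ctrl.move_ptp([x,y,.275],[180,0,0])
ctrl.move_l([x,y,.217],velocity=.1)
ctrl.grip(.05,15)
print(telemetry.get_opening(),telemetry.get_gripper_force(),telemetry.get_tool_pos())
ctrl.move_l([x,y,.30],velocity=.15)
print(telemetry.get_opening(),telemetry.get_wrist_force())
ctrl.move_ptp([.505,.02,.30],[180,0,0])
look_base('b.png'); print(telemetry.get_t())
E
```

```text
0.06279641572667158 15.000377606484108 [0.51867717 0.18038624 0.21716249]
0.06259197136128741 [-0.14223146 -0.00805376 -1.74919096]
foot [0.5715 0.0198] 0.0601
neck [array([0.5716, 0.0197]), np.float64(0.0451)]
mark [336.1  57.2] 43 [0.6258 0.008  0.008 ] -12.25
mark [309.2 185.9] 19 [0.5166 0.0314 0.008 ] 168.01
7.4083
```

View pics/b.png

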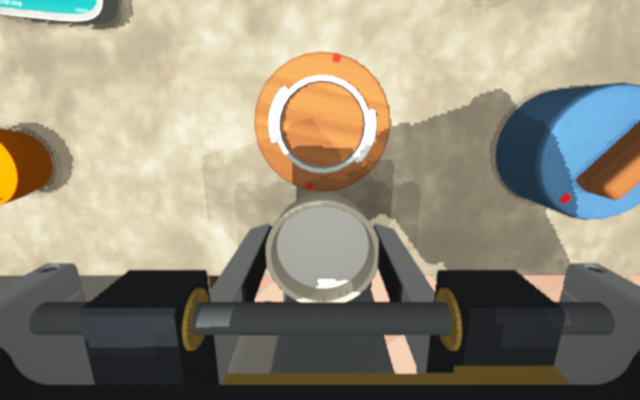

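The base marks show at (336,57) and (309,186), giving a yaw of −12.1° and a centre of (0.5716, 0.0198). The ramekin is level in the grip. Placing it.

Run:
```python
from h import *
x,y=.5716,.0198
ctrl.move_l([x,y,.262],velocity=.15)
hit=ctrl.move_l([x,y,.2225],velocity=.04,force_limit=5)
print(hit,telemetry.get_tool_pos(),telemetry.get_wrist_force(),telemetry.get_ft_torque())
print(telemetry.get_t())
```

```text
True [0.57156039 0.01979564 0.22455521] [ 2.38245495 -0.07801552  1.40879422] [ 0.04754407 -0.31306787 -0.03820793]
8.9333
```

Contact came at the expected height (0.2246 against 0.225), so it is on the floor of the well. Releasing and checking.

Run:
```python
from h import *
x,y=.5716,.0198
ctrl.grip(.09); ctrl.move_l([x,y,.29],velocity=.2)
ctrl.move_ptp([.51,-.08,.38],[180,0,0])
im,P,K,T=cloud('wrist'); save(im[20:260,160:640],'c.png')
X,Y,Z=P[...,0],P[...,1],P[...,2]
d=np.hypot(X-x,Y-y)<.05
a=d&(Z>.042); print('ram',cv2.minEnclosingCircle(P[a][:,:2].astype(np.float32)),np.nanpercentile(Z[a],[5,50,95]))
m=(abs(X-.5515)<.07)&(abs(Y+.189)<.07)
a=m&(abs(Z-.060)<.004);print('cov',cv2.minEnclosingCircle(P[a][:,:2].astype(np.float32)))
a=m&(Z>.082);print('bar',cv2.minAreaRect(P[a][:,:2].astype(np.float32)*1000))
i=im.astype(int); red=m&(i[...,0]>150)&(i[...,1]<75)&(i[...,2]<80)
n,l,s,c=cv2.connectedComponentsWithStats(red.astype(np.uint8))
for k in range(1,n):
    if s[k,4]>6: print(c[k].round(1),atz(K,T,c[k],.060).round(4))
print(telemetry.get_t())
```

```text
ram ((0.5648362636566162, 0.013412085361778736), 0.04102012515068054) [0.04413184 0.29358575 0.30184343]
cov ((0.5516149401664734, -0.18905963003635406), 0.050008177757263184)
bar ((542.5286254882812, -164.61428833007812), (39.99946594238281, 108.6870346069336), 28.27353858947754)
[465.  117.4] [ 0.5826 -0.217   0.06  ]
[403.6 182. ] [ 0.5193 -0.1627  0.06  ]
10.7167
```

View pics/c.png

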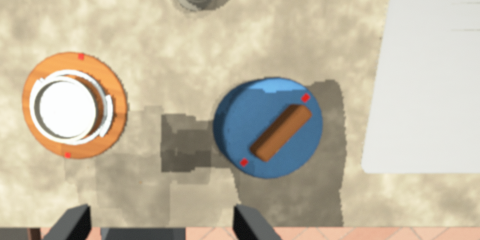

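The ramekin stands upright and centred in the neck, at (68,107) in the crop. The cover marks at (305,98) and (244,162) put its bar at 139.3°. Now the cover.

Run:
```python
from h import *
x,y=.5515,-.1893
ctrl.move_ptp([x,y,.32],[180,0,139.3]); 
ctrl.grip(.05)
ctrl.move_l([x,y,.261],velocity=.08,force_limit=8)
print(telemetry.get_tool_pos())
ctrl.grip(.0,40)
print(telemetry.get_opening(),telemetry.get_tool_pos())
ctrl.move_l([x,y,.365],velocity=.15)
print(telemetry.get_opening(),telemetry.get_wrist_force(),telemetry.get_t())
X,Y=.5716,.0198
ctrl.move_ptp([X,Y,.36],[180,0,62.9])
ctrl.move_l([X,Y,.29],velocity=.1,force_limit=8)
hit=ctrl.move_l([X,Y,.266],velocity=.03,force_limit=8)
print(hit,telemetry.get_tool_pos(),telemetry.get_eef_rot(),telemetry.get_wrist_force(),telemetry.get_ft_torque(),telemetry.get_t())
```

```text
[ 0.55118209 -0.18913139  0.25951199]
0.015434570356241477 [ 0.55131141 -0.18920539  0.2595392 ]
0.015614711365072928 [-0.59697019  0.19946467 -1.8075865 ] 15.825
True [0.57147016 0.01975457 0.26748778] [-1.79959228e+02  3.81072087e-02  6.28967390e+01] [-2.36967819 -1.28454539  9.25499709] [-0.10066904  0.5171883   0.03901523] 18.8333
```

Seated: the TCP is at 0.2675, which is exactly the pick height plus 8 mm. Twisting clockwise to −12.1°.

Run:
```python
from h import *
X,Y=.5716,.0198
p=[X,Y,.2673]
for a in(40,15,-12.1):
    ctrl.move_l(p,[180,0,a],velocity=.02) if 0 else ctrl.move_ptp(p,[180,0,a])
    print(telemetry.get_tool_pos(),telemetry.get_eef_rot()[2],telemetry.get_wrist_force().round(1),telemetry.get_ft_torque().round(2),telemetry.get_opening(),telemetry.get_t())
# lock test: gentle upward pull
print(ctrl.move_l([X,Y,.2735],velocity=.02,force_limit=12),telemetry.get_tool_pos(),telemetry.get_wrist_force())
ctrl.move_l(p,velocity=.02,force_limit=8); print(telemetry.get_tool_pos(),telemetry.get_wrist_force())
```

```text
[0.571803   0.02011046 0.26749166] 40.29879498197122 [1.8 0.6 5.1] [ 0.25 -0.24 -0.1 ] 0.015654214932289245 19.275
[0.57175099 0.01993472 0.26746745] 15.431882866854115 [ 0.1 -0.4  6.6] [ 0.14 -0.06 -0.23] 0.015998236938133358 19.7417
[0.57179269 0.01989541 0.26751601] -11.55429893850659 [0.1 0.3 7.1] [ 0.06 -0.05 -0.26] 0.015739999353880155 20.2333
True [0.57097338 0.01963152 0.2697292 ] [-0.57337683 -0.16064431 -2.12095813]
[0.57145281 0.01974541 0.26747786] [-2.23120767  0.40367091  9.99115857]
```

The pull test stopped after about 2 mm, which matches the play under the lugs, so it's locked. Releasing and checking the alignment.

Run:
```python
from h import *
X,Y=.5716,.0198
ctrl.grip(.05); ctrl.move_l([X,Y,.33],velocity=.15)
ctrl.move_ptp([.51,-.02,.40],[180,0,0])
im,P,K,T=cloud('wrist'); save(cv2.resize(im[10:230,180:460],None,fx=2,fy=2),'d.png')
x,y,Z=P[...,0],P[...,1],P[...,2]
m=(np.hypot(x-X,y-Y)<.07)
a=m&(abs(Z-.068)<.004);print('top z',np.nanmedian(Z[a]),cv2.minEnclosingCircle(P[a][:,:2].astype(np.float32)))
a=m&(Z>.089)&(Z<.105);print('bar',cv2.minAreaRect(P[a][:,:2].astype(np.float32)*1000),np.nanmedian(Z[a]))
i=im.astype(int); red=m&(i[...,0]-i[...,1]>110)&(i[...,1]<1.25*i[...,2]+15)
n,l,s,c=cv2.connectedComponentsWithStats(red.astype(np.uint8))
for k in range(1,n):
    if s[k,4]>6: print(c[k].round(1),s[k,4],atz(K,T,c[k],.068).round(4),atz(K,T,c[k],.008).round(4))
print(telemetry.get_t())
```

```text
top z 0.06783840619418821 ((0.5708499550819397, 0.01981033943593502), 0.05009669065475464)
bar ((570.8041381835938, 20.048938751220703), (16.364187240600586, 59.85346603393555), 77.92546081542969) 0.09507021602414428
[296.6  77.8] 17 [0.6195 0.0037 0.068 ] [0.626  0.0083 0.008 ]
[288.6  87.1] 37 [0.6111 0.0117 0.068 ] [0.616  0.0178 0.008 ]
[274.6 170. ] 36 [0.5296 0.0286 0.068 ] [0.5189 0.038  0.008 ]
22.5167
```

View pics/d.png

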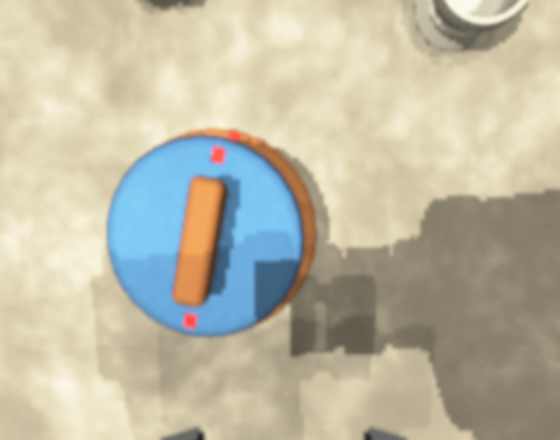

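The cover is fully down (top at 68 mm) and the bar is at −12.1°, in line with the foot marks. The visible foot mark is at (233,136) and the cover marks at (218,155) and (190,320). Handing in.

```bash
python3 -c "
from h import *
print(ctrl.close_job())"
```

```text
the job is handed in; nothing more can be done
None
```

The job is handed in at about 22.5 s robot time: the salt ramekin stands upright in the well, and the cover is fully down and locked with its bar in line with the red marks.

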